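Put the stapler away and slide the hutch door shut

TASK

Put the red stapler away in the open compartment of the dark desk hutch, standing upright on its base on the compartment floor, then slide the white door by its blue pull until it is fully closed against the end frame. Leave the other things on the desk where they are.

Things in the scene. Friction and masses are not known exactly. Their poses are not given: they have to be found in the camera images.
- hutch: Fixed dark grey desk hutch; place and yaw vary. Origin on the desk under the compartment's centre; x from its front to its back, y along the door track in the opening direction, z up. Footprint x -140 to 160, y -90 to 275 mm; a drawer bar stands out to x = -152 at z = 55. All 'hutch x, y, z' below are in this frame, mm.
- compartment (a point): Centre of the compartment floor (hutch -40, 0, 30; axes as hutch). Compartment, open at the top: inside hutch x -130 to 50, y -80 to 80, floor z = 30, walls 10 mm thick with tops at z = 95. The sliding door is its lid.
- pocket (a point): Upper corner of the cover of the pocket the door slides into, next to the compartment (hutch -5, 80, 104; axes as hutch). The pocket spans hutch y 80 to 275; cover with top at z = 104 for x -140 to -5; behind it (x -5 to 50) is an open strip where the pull runs, nothing above z = 95 but the end wall (y 265 to 275, z 104). Back panel at x = 60, up to the shelf.
- shelf_edge (a point): Point on the lower front edge of the fixed overhead shelf (hutch 28, 0, 175; axes as hutch). The shelf spans hutch x 28 to 160, y -90 to 275, z 175 to 191, with fixed things on it up to z = 236. It hangs over the rear half of the pull's run: a gripper pointing straight down at the pull hits it; lean 35 to 45 degrees, wrist towards the hutch's front (-x).
- door (a joint): Opening of the white sliding door in m: 0 = closed against the end frame, 0.14 = fully open; starts at 0.115 to 0.14. Slides along hutch y, friction about 2.5 N, stays where left. Plate 8 mm thick, z 87 to 95; leading edge at hutch y = -80 mm + opening, so the compartment is clear from y = -80 to there; 57 mm of height are free under it.
- pull (a point): Top centre of the blue pull, an upright block fixed on the door, 34 (hutch x) x 12 (hutch y) x 38 mm tall, standing on the door's top (z 95 to 133 in the hutch frame); at hutch x = 28.5, y = -62 mm + opening. Its faces along the track are flat; it can be pushed from the +y side or pinched across its 12 mm. Axes as the hutch.
- stapler: Red and black desk stapler, 100 (its x) x 32 (its y) x 46 mm tall, 0.15 to 0.3 kg. Origin at the centre of its underside; z up. Black base 32 mm wide up to z = 10, steel middle 28 mm wide (x -50 to 25), red arm 30 mm wide and 96 mm long from z = 30 to 46: grip it across y.
- mug: Blue mug, 80 mm tall, 76 mm across, handle at its +y side; origin at the centre of its underside. Bystander.
- carton: Brown carton 85 x 60 x 50 mm; origin at the centre of its underside. Bystander.
- sanitizer: Bottle with blue label, 60 mm across, 130 mm tall; origin at the centre of its underside. Bystander.
- toy_pink: Pink toy figure, 60 mm across, 82 mm tall; origin at the centre of its underside. Bystander.
- cup: Yellow cup, 72 mm across, 75 mm tall; origin at the centre of its underside. Bystander.
Not all that is in view belongs to the job. What is meant by the stapler is not purple, and is the larger of those in its own colour.

How it is judged:
On the way, in this order (a step that is already met when the one before it is completed fails the run):
1. the stapler stands released, upright, on the compartment floor (x of stapler in the frame of hutch between -0.13 and 0.05 m and y of stapler in the frame of hutch between -0.08 and 0.08 m and z of stapler in the frame of hutch between 0.02 and 0.038 m and angle between stapler's own z axis and vertical below 0.15 rad and contact force between the fingers and stapler below 0.3 N and linear speed of stapler below 0.03 m/s), for 0.3 s.
2. the door is slid fully closed (value of joint door below 0.005 m and velocity of joint door above -0.02 m/s), for 0.2 s.
At the end, for the whole second after the job is handed in: The stapler stands upright (within 9 degrees) and still on the compartment floor inside its walls, released, and the door is closed to within 5 mm and at rest; no other loose thing was moved more than 30 mm (all of step 1 and all of step 2); the robot touches nothing.
It fails at once if another loose thing on the desk is moved more than 30 mm (distance of any of mug, carton, sanitizer, toy_pink, cup from where it was at the start of the episode above 0.03 m).
It also fails if it takes over 51 s, if anything falls off the work surface, if the arm or the gripper's body presses on something with over 40 N, if the wrist force passes 120 N, or if a joint passes its speed limit or range.

ROBOT

A 6-joint arm with a two-finger parallel gripper is mounted at the origin on the work surface. World frame = base frame: x ahead of the robot, y to its left, z up, the work surface at z = 0. Lengths are in m, angles in rad, forces in N, time in s.
With the tool pointing down it reaches from about 0.3 to 0.85 m from the base axis. Payload 4.2 kg.
Tool frame: the origin (TCP) lies between the finger pads; the fingertips stand ctrl.tcp_to_tips ahead of it and the grasp point (between the pads) lies 8 mm behind it (ctrl.tcp_to_tips is the distance from the TCP to the fingertips, in m); z points along the fingers, y is the direction in which the jaws open and shut (so a half turn about z gives the same grasp; the last joint's range is limited). The gripper opens to 91 mm and grips with 3 to 60 N. Pads are 32 mm wide; open, the fingers measure 118 mm over their backs; the gripper's body (76 mm by 178 mm) begins 60 mm behind the grasp point.
Start: joints at [-1.353, 0.32, 1.565, -0, 1.257, -0.02], TCP at [0.135, -0.559, 0.225] pointing down, gripper open.
Joint ranges: [-3.11, 3.11], [-0.84, 2.01], [0.21, 2.61], [-1.34, 4.49], [0.05, 2.63], [-2.56, 2.56]. Speed limits (rad/s): [2.57, 2.57, 3.14, 3.14, 3.14, 3.14].

INTERFACE

Orientations are given as a unit quaternion [x, y, z, w].
In Python, from bench import ctrl, vision, ticket gives the robot as it stands. The module is installed in compiled form; this text tells all that it offers.
- The arm moves only by the shell command python3 -m jog 'ROWS' [FORCE]. ROWS is JSON, a list of rows, each an object of numbers: "jaw": the opening, from 0 (shut) to 1 (fully open); "dx", "dy", "dz": the shift along the tool's x, y, z in m; "rx", "ry", "rz": the turn, a rotation vector about the tool's x, y, z in degrees. In form: [{"jaw": .., "dx": .., "dy": .., "dz": .., "rx": .., "ry": .., "rz": ..}, ...]. A call has 1 to 10 rows; each row is the pose to reach, as a shift and turn from the pose measured when the call began, along the tool's axes at that moment; what a row does not reach only later rows make up. A row lasts 1/8 s, in which the tool goes at most 62.5 mm and 10.7 degrees, less where a joint would pass 70% of its speed; a pose out of reach is approached as far as the arm can. A call with a gripper value outside its range is refused whole. The fingers move at their own pace and stop on an object; FORCE is the grip in N (left out, the last holds). Time passes only in rows, so rows that repeat a pose let the fingers close. It gives the time, the measured TCP pose, the force and the opening at its end, in the units of the state.
- ctrl.state(): the state, without advancing time (a new reading comes with each control period).
- vision.get_image(name): name is "scene" or "top"; returns a dict with "image" (420x560x3 uint8, red, green, blue), "camera_matrix" (3x3 intrinsics, pixels), "origin" and "rotation" of the camera in the world. Camera axes: x right, y down, z forward; pixel columns grow to the right and rows downward; lengths in m; the calibration is good to about 2 mm. A picture is of the moment at which its call begins. There is no depth.
- ticket.sign_off(): hands the job in, once; it reports no verdict.
The state is a dict: "clock": time; "joint_positions": joint angles; "joint_velocities": joint speeds; "tau": joint torques, N m; "position": TCP position; "tcp_rot": TCP orientation; "force": force on the tool from outside, world axes, zero at the start; "wrist_torque": the same for the moment, N m; "grip_width": finger opening in m.
Only numpy, scipy, OpenCV 4.12 (cv2) and the standard library are available. Lean on these libraries where they do the work, as an engineer would, in place of code of your own. Each camera call takes 0.05 s, during which the arm holds its last target.

## Working session

There is one attempt and no reset: what is moved stays moved. The work goes in short steps, Python scripts to look and compute and a shell command to move; the robot and the scene stay as the last step left them, time stands still between calls to the robot, and variables do not carry over. Pictures are saved under pics/ and viewed, and the job is handed in when it is done.

```bash
mkdir -p pics
python3 - <<'E'
from bench import ctrl, vision
import cv2
s=ctrl.state(); print({k:s[k] for k in ('clock','position','tcp_rot','grip_width','force')}, ctrl.tcp_to_tips)
for n in('scene','top'):
    d=vision.get_image(n); cv2.imwrite(f'pics/{n}0.png',d['image'][:,:,::-1]); print(n,d['camera_matrix'],d['origin'],d['rotation'])
E
```

```text
{'clock': 0.0, 'position': array([ 0.13533106, -0.55833616,  0.22412631]), 'tcp_rot': array([ 9.92937694e-01,  1.18633649e-01, -8.97761462e-05, -8.85742478e-04]), 'grip_width': 0.09128831104965622, 'force': array([ 0.58035099,  0.37938716, -0.17376901])} 0.011
scene [[388.97850109   0.         279.82789152]
 [  0.         388.97850109 218.34504529]
 [  0.           0.           1.        ]] [0.86872262 0.35660922 0.79922197] [ 0.26509451  0.91243866 -0.29846153 -0.09000726]
top [[419.00057606   0.         283.96598608]
 [  0.         419.00057606 208.65399817]
 [  0.           0.           1.        ]] [ 0.43668773 -0.05068295  1.04889459] [-0.70402673  0.70646871 -0.05849312  0.04274204]
```

View pics/scene0.png

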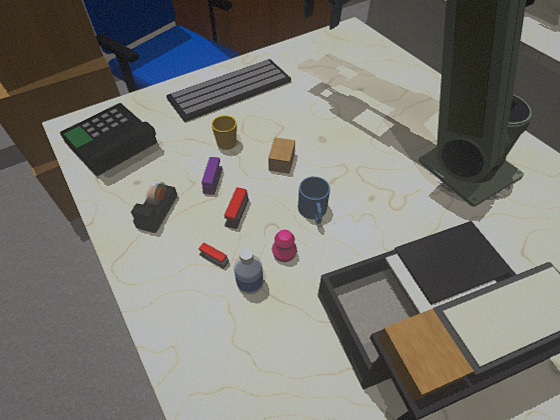

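View pics/top0.png

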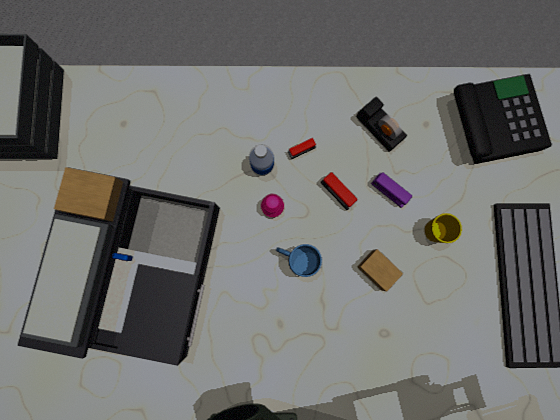

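The top view shows the larger red stapler at about (339,190). The small red one, a decoy, is at (302,148) and the purple one at (391,190). The hutch is at left, with the blue pull at about (122,257). Next I'll enlarge these areas.

```bash
cat > h.py <<'E'
import numpy as np, cv2
from scipy.spatial.transform import Rotation as R
from bench import ctrl, vision
class Cam:
    def __init__(s,n):
        d=vision.get_image(n); s.im=d['image'][:,:,::-1].copy(); s.K=np.array(d['camera_matrix']); s.o=np.array(d['origin']); s.R=R.from_quat(d['rotation']).as_matrix()
    def proj(s,p):
        c=(np.atleast_2d(p)-s.o)@s.R; q=c@s.K.T; return q[:,:2]/q[:,2:]
    def back(s,uv,z):
        uv=np.atleast_2d(uv).astype(float); r=np.c_[uv,np.ones(len(uv))]@np.linalg.inv(s.K).T@s.R.T
        return s.o+r*((z-s.o[2])/r[:,2:])
    def crop(s,fn,x0,y0,x1,y1,k):
        c=cv2.resize(s.im[y0:y1,x0:x1],None,fx=k,fy=k,interpolation=cv2.INTER_CUBIC)
        for u in range((x0//20+1)*20,x1,20): cv2.putText(c,str(u),((u-x0)*k,10),0,.35,(0,255,0),1); cv2.line(c,((u-x0)*k,12),((u-x0)*k,18),(0,255,0),1)
        for v in range((y0//20+1)*20,y1,20): cv2.putText(c,str(v),(0,(v-y0)*k),0,.35,(0,255,0),1); cv2.line(c,(24,(v-y0)*k),(30,(v-y0)*k),(0,255,0),1)
        cv2.imwrite(fn,c)
E
python3 - <<'E'
from h import *
t=Cam('top'); s=Cam('scene')
print(t.proj([[0,0,0],[.135,-.559,.225]]),s.proj([[0,0,0],[.135,-.559,.225]]))
t.crop('pics/t_h.png',10,160,230,370,3); t.crop('pics/t_s.png',290,130,450,250,5)
s.crop('pics/s_s.png',180,140,340,300,4); s.crop('pics/s_h.png',310,210,560,420,3)
E
```

```text
[[253.21482886 458.96760778]
 [546.8350975  430.73693875]] [[469.17520041 167.8008487 ]
 [321.32112371  16.42420868]]
```

View pics/t_h.png

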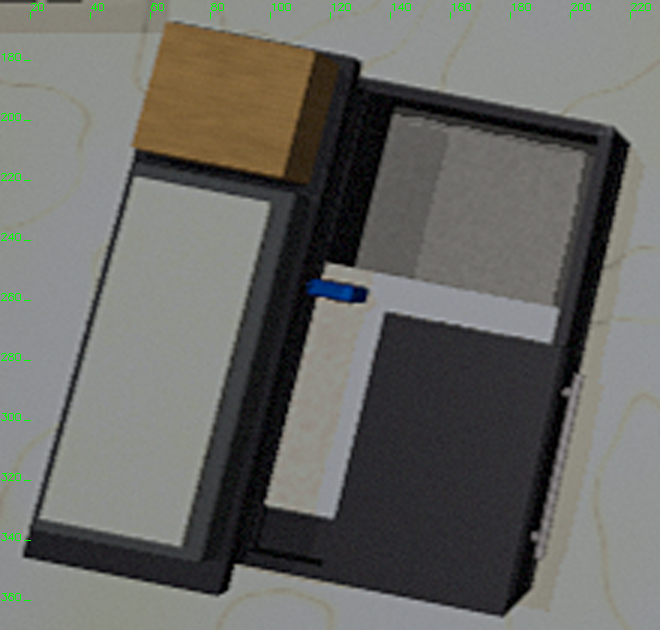

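View pics/t_s.png

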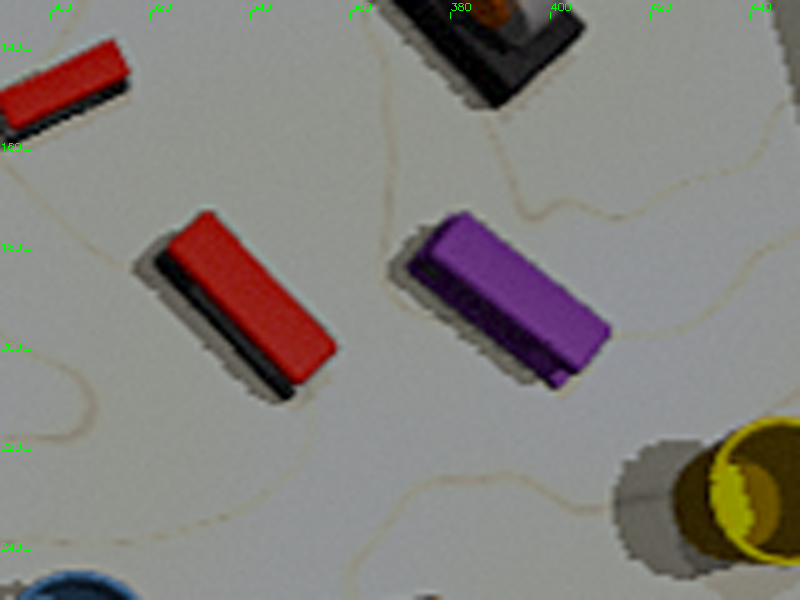

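View pics/s_s.png

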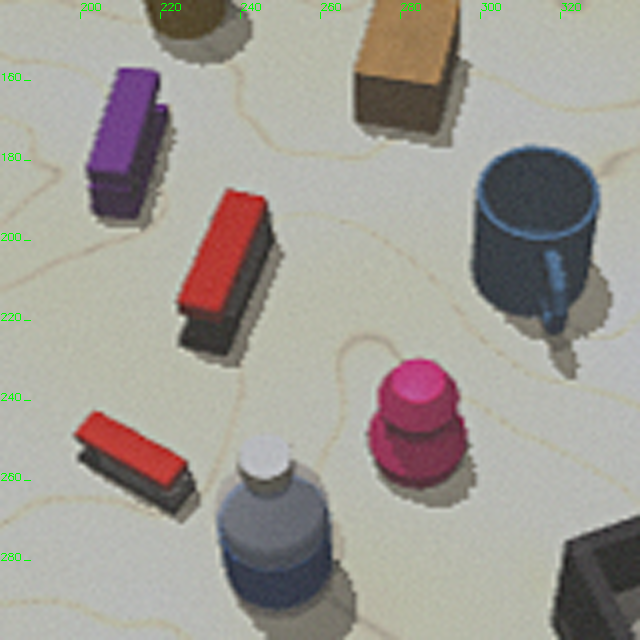

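View pics/s_h.png

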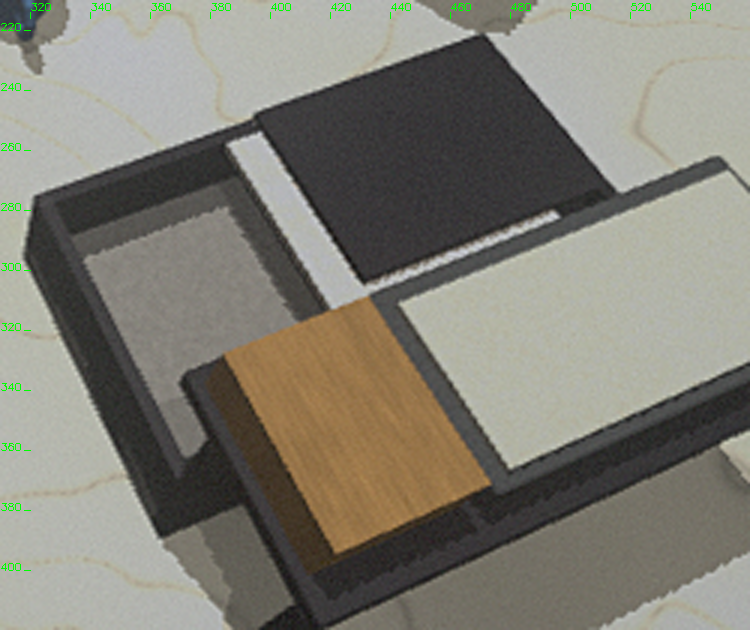

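The hutch front faces image right and its y axis runs image down, so hutch x ≈ world +y. The stapler's arm-top corners are sharp in both views. I'll fit the poses from these pixels.

```bash
cat > fit.py <<'E'
from h import *
from scipy.optimize import least_squares
def hw(p,P): 
    c,s=np.cos(p[2]),np.sin(p[2]); P=np.atleast_2d(P)/1000
    return np.c_[p[0]+c*P[:,0]-s*P[:,1],p[1]+s*P[:,0]+c*P[:,1],P[:,2]]
def fit(t,s,T,S,p0):
    f=lambda p: np.r_[(t.proj(hw(p,[a for a,_ in T]))-[b for _,b in T]).ravel(),(s.proj(hw(p,[a for a,_ in S]))-[b for _,b in S]).ravel()]
    r=least_squares(f,p0,loss='soft_l1'); print(np.round(r.x,4),np.degrees(r.x[2])); print(np.round(r.fun.reshape(-1,2),1).tolist()); return r.x
E
python3 - <<'E'
from fit import *
t=Cam('top'); s=Cam('scene')
T=[((-5,80,104),(139,264.3)),((-140,80,104),(197.7,275.3)),((-140,275,104),(177.7,365)),((-140,-90,95),(214.3,202.7))]
S=[((-140,-90,95),(322.3,275.7)),((-140,80,104),(395,248)),((-140,275,104),(471,221.7)),((-5,80,104),(431.7,304.7)),((28,-90,191),(371.7,336)),((28,275,191),(549,262.3))]
p=fit(t,s,T,S,[.45,.25,1.57])
# door leading edge z=95
L=lambda uv,c,z:(lambda w:((w[:,0]-p[0])*np.cos(p[2])+(w[:,1]-p[1])*np.sin(p[2]),-(w[:,0]-p[0])*np.sin(p[2])+(w[:,1]-p[1])*np.cos(p[2])))(c.back(uv,z))
e=L([(10+340/3,160+264/3),(10+450/3,160+287/3),(10+558/3,160+308/3)],t,.095); print('edge top',np.round(e,4))
e=L([(310+228/3,210+145/3),(310+330/3,210+310/3)],s,.095); print('edge scene',np.round(e,4))
e=L([(10+310/3,160+281/3),(10+367/3,160+290/3),(10+307/3,160+290/3)],t,.133); print('pull',np.round(e,4))
cor=t.back([(331.6,172),(323.6,178.4),(357.4,199.4),(349.4,207)],.046);print(cor)
# stapler arm corner fit with arm centre
Q=lambda q:None
T=[((-48,15,46),(323.6,178.4)),((-48,-15,46),(331.6,172)),((48,-15,46),(357.4,199.4)),((48,15,46),(349.4,207))]
S=[((-48,-15,46),(224.8,215.8)),((-48,15,46),(234.5,218)),((48,15,46),(247,189.3)),((48,-15,46),(237.3,187))]
c=cor.mean(0)
for yaw in np.radians([-140,-40,40,140]): fit(t,s,T,S,[c[0],c[1],yaw])
E
```

```text
[0.5312 0.2434 1.3773] 78.9133766072967
[[-1.5, -1.3], [-0.6, -0.8], [-0.3, -0.4], [-0.4, -1.8], [-0.8, -0.3], [0.1, -0.7], [0.1, -1.4], [0.6, -1.6], [0.1, -1.4], [0.9, -0.1]]
edge top [[ 0.0368 -0.0477 -0.1303]
 [ 0.0538  0.055   0.0552]]
edge scene [[-0.1274  0.0018]
 [ 0.0529  0.051 ]]
pull [[ 0.0412 -0.0003  0.0417]
 [ 0.0689  0.0675  0.0756]]
[[ 0.67211361 -0.1909341   0.046     ]
 [ 0.65606893 -0.17093987  0.046     ]
 [ 0.60381621 -0.25250781  0.046     ]
 [ 0.58513452 -0.23243226  0.046     ]]
[ 0.6334 -0.2103 -1.9521] -111.84674496422528
[[0.1, -3.6], [-12.2, 13.9], [-1.3, 0.9], [10.9, -17.9], [18.9, 0.3], [-3.2, -0.1], [-19.9, -1.2], [1.5, -0.5]]
[ 0.6334 -0.2103 -1.9521] -111.84765908542086
[[0.1, -3.6], [-12.2, 13.9], [-1.3, 0.9], [10.9, -17.9], [18.9, 0.3], [-3.2, -0.1], [-19.9, -1.2], [1.5, -0.5]]
[ 0.6294 -0.2085  3.4512] 197.73938068747418
[[14.9, -9.4], [-4.6, 0.6], [-17.6, 10.1], [2.0, -1.3], [2.9, 0.7], [-15.6, -7.8], [-1.4, -2.0], [17.1, 6.1]]
[ 0.6294 -0.2085  3.4512] 197.73913481200574
[[14.9, -9.4], [-4.6, 0.6], [-17.6, 10.1], [2.0, -1.3], [2.9, 0.7], [-15.6, -7.8], [-1.4, -2.0], [17.1, 6.1]]
```

Run:
```python
from fit import *
t=Cam('top'); s=Cam('scene')
T=[((-48,15,46),(349.4,207)),((-48,-15,46),(357.4,199.4)),((48,-15,46),(331.6,172)),((48,15,46),(323.6,178.4))]
S=[((-48,15,46),(237.3,187)),((-48,-15,46),(224.8,215.8)),((48,-15,46),(234.5,218)),((48,15,46),(247,189.3))]
a=s.back([b for _,b in S],.046); print(a,a.mean(0)); 
S=[((-48,-15,46),(237.3,187)),((-48,15,46),(247,189.3)),((48,15,46),(234.5,218)),((48,-15,46),(224.8,215.8))]
p=fit(t,s,T,S,[.63,-.21,.72])
st=ctrl.state(); Rt=R.from_quat(st['tcp_rot']); print(Rt.as_matrix(), st['position'])
# neighbors distances
for n,uv,z in [('sanit',(262,152),.13),('mug',(305,258),.08),('toy',(272,205),.06),('smallred',(302,148),.03),('purple',(391,188),.046),('carton',(381,270),.05),('cup',(445,227),.075)]: print(n,t.back(uv,z)[0])
```

```text
[[ 0.60563448 -0.24969404  0.046     ]
 [ 0.67538571 -0.18528701  0.046     ]
 [ 0.65877134 -0.16700423  0.046     ]
 [ 0.58851769 -0.22979294  0.046     ]] [ 0.6320773  -0.20794456  0.046     ]
[ 0.6306 -0.2103  0.7264] 41.62138695686198
[[-0.6, 0.2], [0.3, -0.3], [-0.6, -1.7], [-1.5, -0.2], [-0.4, -1.1], [1.1, -0.9], [0.8, -0.5], [-1.2, -1.0]]
[[ 9.71856903e-01  2.35571982e-01 -3.47148548e-05]
 [ 2.35571985e-01 -9.71856893e-01  1.42638135e-04]
 [-1.36322823e-07 -1.46801703e-04 -9.99999989e-01]] [ 0.1354343  -0.55876833  0.22486142]
sanit [ 0.69858256 -0.02258922  0.13      ]
mug [ 0.46168766 -0.12049917  0.08      ]
toy [ 0.58821766 -0.04461191  0.06      ]
smallred [ 0.73756224 -0.11991036  0.03      ]
purple [ 0.63201418 -0.33603426  0.046     ]
carton [ 0.43338637 -0.30277828  0.05      ]
cup [ 0.53284331 -0.45177071  0.075     ]
```

Fits agree to about 1–2 px:

| Item | Position | Angle or opening |
|---|---|---|
| Hutch | (0.531, 0.243) | yaw 78.9° |
| Door | – | ≈0.134 open |
| Stapler | (0.631, −0.210) | long axis 41.6° |

Next I'll move above the stapler.

```bash
python3 -m jog '[{"jaw":0.75,"dx":0.056,"dy":-0.022,"rz":-3},{"jaw":0.75,"dx":0.113,"dy":-0.044,"rz":-6},{"jaw":0.75,"dx":0.169,"dy":-0.067,"rz":-9},{"jaw":0.75,"dx":0.225,"dy":-0.089,"rz":-12},{"jaw":0.75,"dx":0.282,"dy":-0.111,"rz":-15},{"jaw":0.75,"dx":0.338,"dy":-0.133,"rz":-18},{"jaw":0.75,"dx":0.394,"dy":-0.155,"rz":-21},{"jaw":0.75,"dx":0.451,"dy":-0.178,"dz":0.02,"rz":-24},{"jaw":0.75,"dx":0.507,"dy":-0.200,"dz":0.05,"rz":-27},{"jaw":0.75,"dx":0.563,"dy":-0.222,"dz":0.08,"rz":-28}]'
cat > d.py <<'E'
# tool-axis delta from current pose to target TCP (x y z, hutch optional) and tool axes angle
import sys
from h import *
def delta(P,Rt=None):
    st=ctrl.state(); R0=R.from_quat(st['tcp_rot']); 
    d=R0.inv().apply(np.array(P)-st['position']); rv=(R0.inv()*Rt).as_rotvec(degrees=True) if Rt is not None else None
    print('clock',round(st['clock'],2),'pos',np.round(st['position'],4),'d mm',np.round(d*1000,1),'rv',None if rv is None else np.round(rv,1),'w',round(st['grip_width'],4),'F',np.round(st['force'],1),'q',np.round(st['joint_positions'],2))
def down(yang): # tool y at world angle yang deg, z down
    a=np.radians(yang); y=np.array([np.cos(a),np.sin(a),0]); z=np.array([0,0,-1]); return R.from_matrix(np.c_[np.cross(y,z),y,z])
E
python3 -c "
from d import *
delta((.6306,-.2103,.031),down(-48.4))"
```

```text
clock 0.4 pos [ 0.1354 -0.5588  0.2249] d mm [ 563.3 -222.   193.9] rv [ -0.  -0. -28.] w 0.0911 F [ 0.2 -0.3 -0.6] q [-1.35  0.32  1.56 -0.    1.26 -0.02]invalid input at $[0]: expected keys jaw, dx, dy, dz, rx, ry, rz
```

```bash
python3 -m jog '[{"jaw":0.75,"dx":0.056,"dy":-0.022,"dz":0,"rx":0,"ry":0,"rz":-3},{"jaw":0.75,"dx":0.113,"dy":-0.044,"dz":0,"rx":0,"ry":0,"rz":-6},{"jaw":0.75,"dx":0.169,"dy":-0.067,"dz":0,"rx":0,"ry":0,"rz":-9},{"jaw":0.75,"dx":0.225,"dy":-0.089,"dz":0,"rx":0,"ry":0,"rz":-12},{"jaw":0.75,"dx":0.282,"dy":-0.111,"dz":0,"rx":0,"ry":0,"rz":-15},{"jaw":0.75,"dx":0.338,"dy":-0.133,"dz":0,"rx":0,"ry":0,"rz":-18},{"jaw":0.75,"dx":0.394,"dy":-0.155,"dz":0,"rx":0,"ry":0,"rz":-21},{"jaw":0.75,"dx":0.451,"dy":-0.178,"dz":0.02,"rx":0,"ry":0,"rz":-24},{"jaw":0.75,"dx":0.507,"dy":-0.200,"dz":0.05,"rx":0,"ry":0,"rz":-27},{"jaw":0.75,"dx":0.563,"dy":-0.222,"dz":0.08,"rx":0,"ry":0,"rz":-28}]'
python3 -c "
from d import *
delta((.6306,-.2103,.031),down(-48.4))"
```

```text
clock: 1.65
position: [0.6234, -0.2151, 0.1495]
tcp_rot: [0.935, 0.356, 0.0, 0.0]
force: [-0.5, -0.5, 0.1]
grip_width: 0.0685
clock 1.65 pos [ 0.6234 -0.2151  0.1495] d mm [  8.5   1.1 118.5] rv [ 0.  -0.   0.1] w 0.0685 F [-0.5 -0.5  0.1] q [-0.35  0.5   1.47 -0.    1.17  0.49]
```

```bash
python3 -m jog '[{"jaw":0.75,"dx":0.008,"dy":0.001,"dz":0.04,"rx":0,"ry":0,"rz":0},{"jaw":0.75,"dx":0.008,"dy":0.001,"dz":0.08,"rx":0,"ry":0,"rz":0},{"jaw":0.75,"dx":0.008,"dy":0.001,"dz":0.1,"rx":0,"ry":0,"rz":0},{"jaw":0.75,"dx":0.008,"dy":0.001,"dz":0.1,"rx":0,"ry":0,"rz":0}]'
python3 - <<'E'
from d import *
delta((.6306,-.2103,.031),down(-48.4))
t=Cam('top'); s=Cam('scene'); t.crop('pics/t1.png',260,120,440,260,4); s.crop('pics/s1.png',150,100,330,260,4)
E
```

```text
clock: 2.15
position: [0.629, -0.2101, 0.0475]
tcp_rot: [0.935, 0.356, -0.001, -0.001]
force: [-1.0, 0.7, 0.0]
grip_width: 0.068
clock 2.15 pos [ 0.629  -0.2101  0.0475] d mm [ 1.1  1.3 16.5] rv [-0.2  0.1  0.1] w 0.068 F [-1.   0.7  0. ] q [-0.34  0.6   1.57 -0.    0.97  0.5 ]
```

View pics/t1.png

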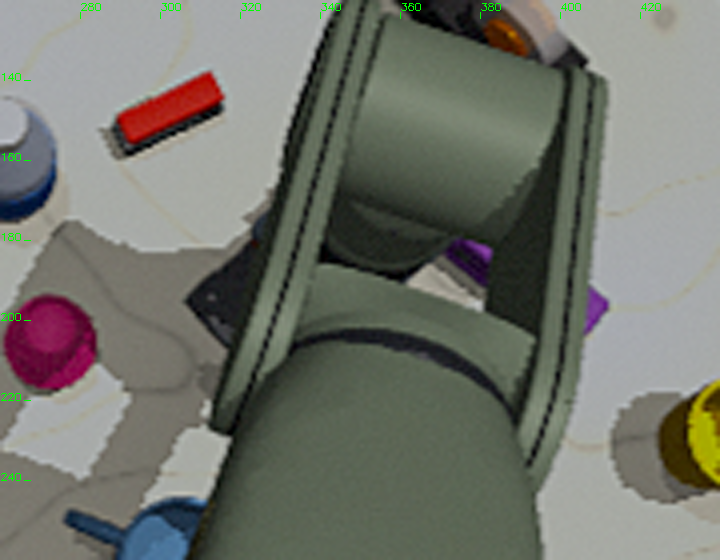

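View pics/s1.png

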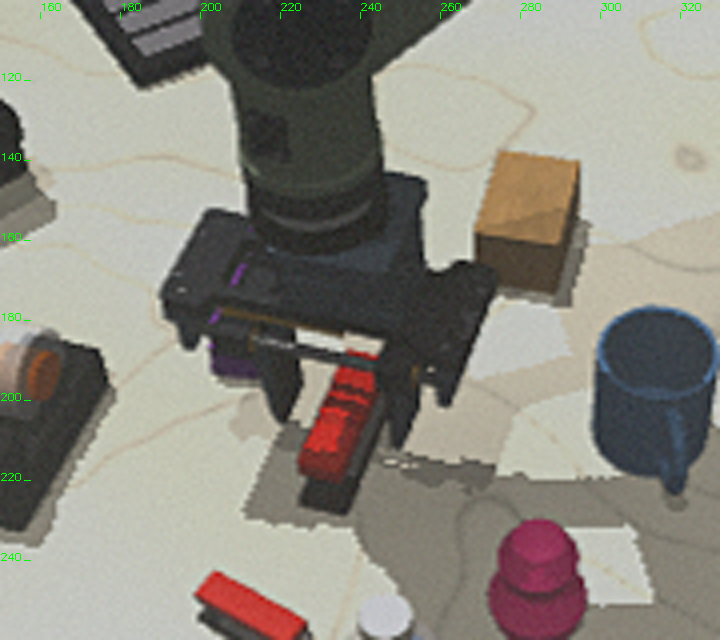

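The scene view shows the fingers straddling the big red stapler, which is centred at about (232,205). I'll descend and grip.

```bash
python3 -m jog '[{"jaw":0.75,"dx":0.001,"dy":0.001,"dz":0.0165,"rx":0,"ry":0,"rz":0},{"jaw":0.75,"dx":0.001,"dy":0.001,"dz":0.0165,"rx":0,"ry":0,"rz":0},{"jaw":0.2,"dx":0.001,"dy":0.001,"dz":0.0165,"rx":0,"ry":0,"rz":0},{"jaw":0.2,"dx":0.001,"dy":0.001,"dz":0.0165,"rx":0,"ry":0,"rz":0},{"jaw":0.2,"dx":0.001,"dy":0.001,"dz":0.0165,"rx":0,"ry":0,"rz":0},{"jaw":0.2,"dx":0.001,"dy":0.001,"dz":0.0165,"rx":0,"ry":0,"rz":0}]' 30
python3 -m jog '[{"jaw":0.2,"dx":0,"dy":0,"dz":0,"rx":0,"ry":0,"rz":0},{"jaw":0.2,"dx":0,"dy":0,"dz":-0.03,"rx":0,"ry":0,"rz":0},{"jaw":0.2,"dx":0,"dy":0,"dz":-0.09,"rx":0,"ry":0,"rz":0},{"jaw":0.2,"dx":0,"dy":0,"dz":-0.15,"rx":0,"ry":0,"rz":0},{"jaw":0.2,"dx":0,"dy":0,"dz":-0.19,"rx":0,"ry":0,"rz":0},{"jaw":0.2,"dx":0,"dy":0,"dz":-0.19,"rx":0,"ry":0,"rz":0}]' 30
python3 - <<'E'
from d import *
delta((.6306,-.2103,.031),down(-48.4))
s=Cam('scene'); s.crop('pics/s2.png',100,20,380,240,3)
E
```

```text
clock: 3.0
position: [0.6323, -0.211, 0.034]
tcp_rot: [0.935, 0.356, 0.001, 0.001]
force: [1.2, -1.0, 0.3]
grip_width: 0.031
clock: 3.75
position: [0.6333, -0.2113, 0.2274]
tcp_rot: [0.935, 0.356, 0.004, 0.003]
force: [-0.2, -0.2, -4.4]
grip_width: 0.0298
clock 3.75 pos [ 0.6333 -0.2113  0.2274] d mm [ -2.3  -4.2 196.4] rv [ 0.5 -0.3  0.1] w 0.0298 F [-0.2 -0.2 -4.4] q [-0.34  0.46  1.34 -0.    1.33  0.5 ]
```

View pics/s2.png

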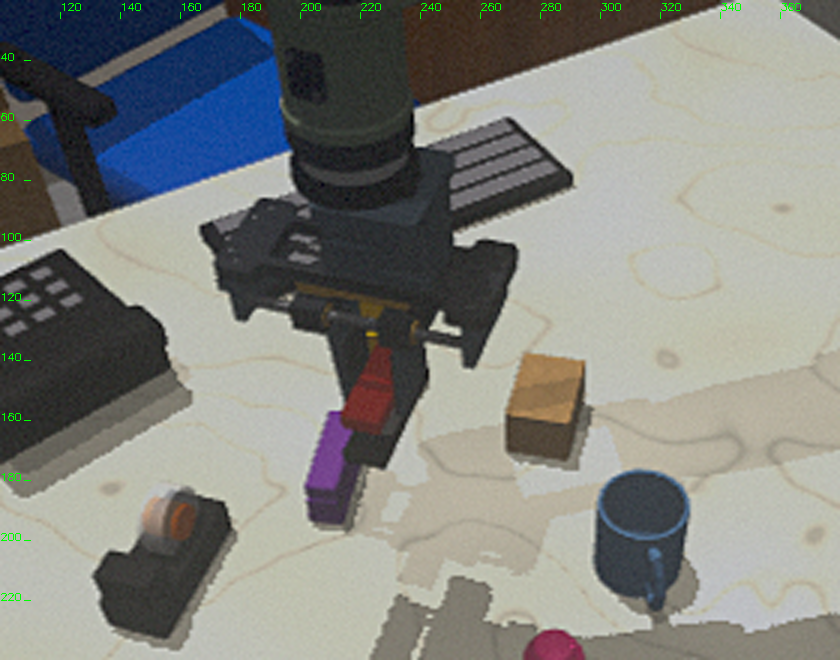

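The stapler is held level, with the grip reading 29.8 mm. I'll move over the compartment.

```bash
python3 -c "
from d import *
delta((.5344,.1816,.22),down(-11.1))"
```

```text
clock 3.8 pos [ 0.6318 -0.2108  0.2242] d mm [ 188.2 -357.8    3.4] rv [  0.2  -0.  -37.2] w 0.0299 F [-0.6  0.2 -3.9] q [-0.34  0.46  1.34 -0.    1.33  0.5 ]
```

```bash
python3 -m jog '[{"jaw":0.2,"dx":0.015,"dy":-0.03,"dz":0,"rx":0,"ry":0,"rz":-4},{"jaw":0.2,"dx":0.037,"dy":-0.071,"dz":0,"rx":0,"ry":0,"rz":-8},{"jaw":0.2,"dx":0.06,"dy":-0.116,"dz":0,"rx":0,"ry":0,"rz":-12},{"jaw":0.2,"dx":0.084,"dy":-0.16,"dz":0,"rx":0,"ry":0,"rz":-17},{"jaw":0.2,"dx":0.108,"dy":-0.205,"dz":0,"rx":0,"ry":0,"rz":-22},{"jaw":0.2,"dx":0.132,"dy":-0.25,"dz":0,"rx":0,"ry":0,"rz":-27},{"jaw":0.2,"dx":0.155,"dy":-0.294,"dz":0,"rx":0,"ry":0,"rz":-31},{"jaw":0.2,"dx":0.175,"dy":-0.334,"dz":0,"rx":0,"ry":0,"rz":-35},{"jaw":0.2,"dx":0.188,"dy":-0.358,"dz":0.003,"rx":0,"ry":0,"rz":-37},{"jaw":0.2,"dx":0.188,"dy":-0.358,"dz":0.003,"rx":0,"ry":0,"rz":-37}]'
python3 - <<'E'
from d import *
t=Cam('top'); s=Cam('scene')
delta((.5344,.1816,.066),down(-11.1))
s.crop('pics/s3.png',280,120,560,350,3)
t.crop('pics/t3.png',10,130,280,360,3)
E
```

```text
clock: 5.05
position: [0.5319, 0.1828, 0.2169]
tcp_rot: [0.772, 0.635, -0.002, 0.0]
force: [-0.1, -0.1, -2.3]
grip_width: 0.0302
clock 5.15 pos [0.5331 0.181  0.2181] d mm [  1.3   1.2 152.1] rv [-0.   0.2 -0.2] w 0.03 F [ 0.3  0.1 -2.5] q [ 0.31  0.31  1.6  -0.    1.23  0.51]
```

View pics/s3.png

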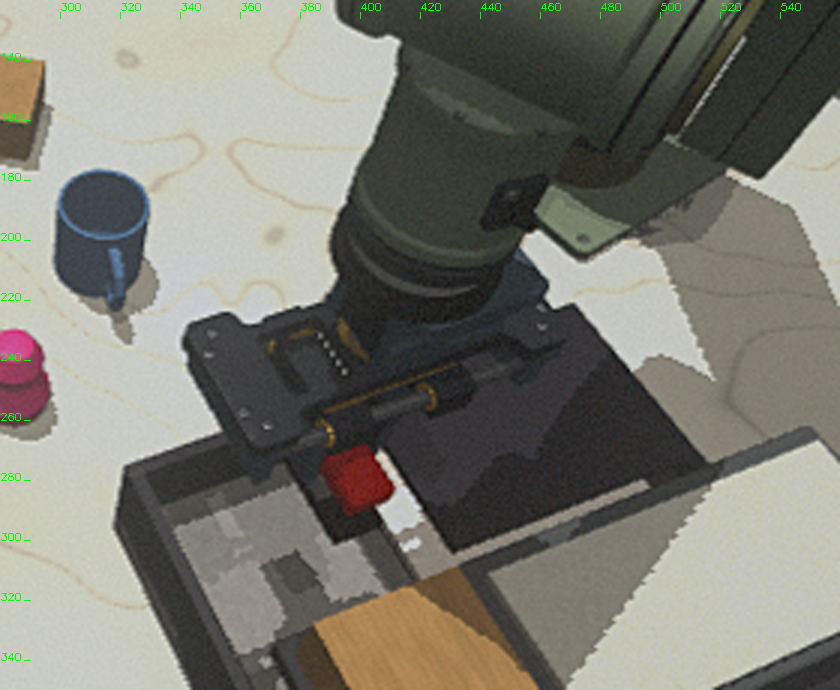

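View pics/t3.png

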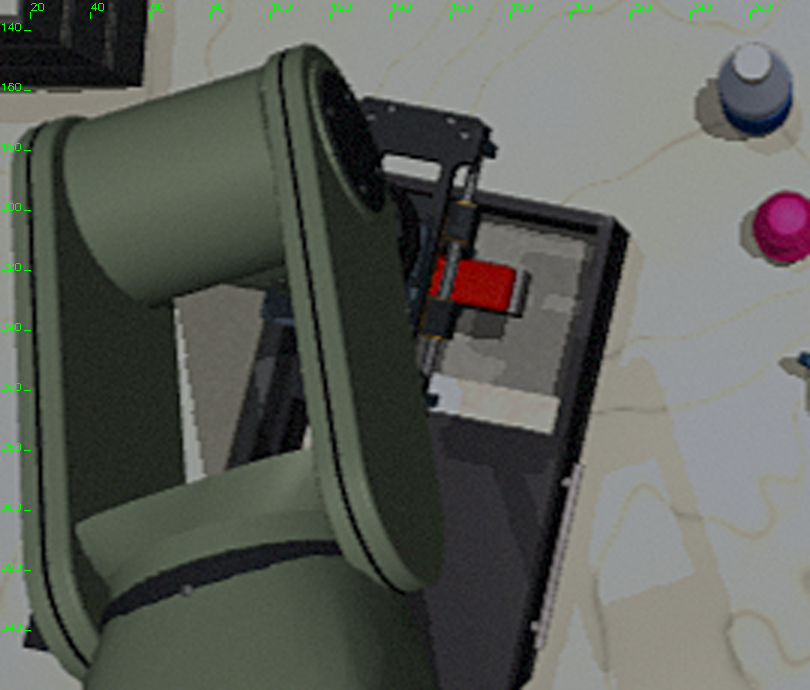

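The stapler is over the compartment at about (395,280) in scene, clear of the door edge. Before descending I'll check the wrist housing's height against the shelf things.

Run:
```python
from d import *
t=Cam('top'); s=Cam('scene')
P=ctrl.state()['position']
for c,n in((s,'s4'),(t,'t4')):
    im=c.im.copy()
    for k in range(0,9):
        u=c.proj(P+[0,0,.05*k])[0].astype(int); cv2.circle(im,tuple(map(int,u)),2,(0,255,255),-1); cv2.putText(im,str(5*k),tuple(map(int,u+[4,3])),0,.35,(0,255,255),1)
    # shelf object tops outline z=236 & shelf front edge
    from fit import hw
    p=[.5312,.2434,1.3773]
    for z in(191,236): cv2.polylines(im,[c.proj(hw(p,[(28,-90,z),(28,275,z),(160,275,z),(160,-90,z)])).astype(np.int32)],True,(255,0,255) if z==236 else (255,255,0),1)
    im=im[0:360]; cv2.imwrite(f'pics/{n}.png',cv2.resize(im,None,fx=1.4,fy=1.4))
```

```text
(no output)
```

View pics/s4.png

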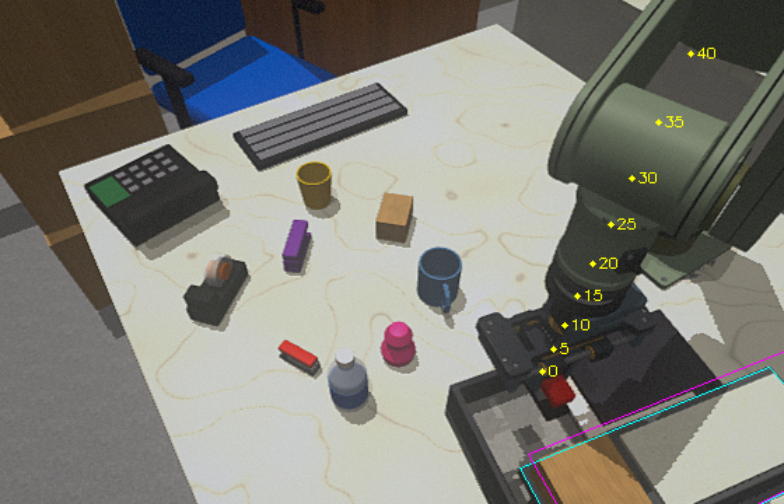

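View pics/t4.png

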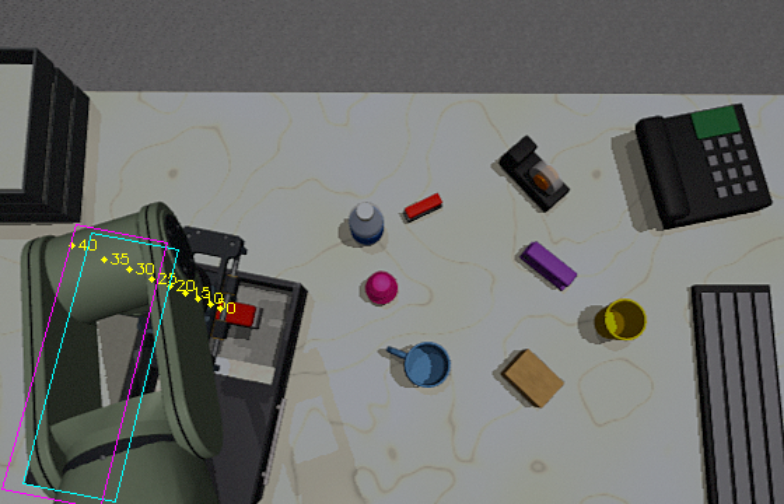

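The wrist housing's underside is about 26 cm above the TCP, so descending keeps it clear of the shelf things (≤0.236). Descending now.

```bash
python3 -m jog '[{"jaw":0.2,"dx":0.001,"dy":0.001,"dz":0.03,"rx":0,"ry":0,"rz":0},{"jaw":0.2,"dx":0.001,"dy":0.001,"dz":0.06,"rx":0,"ry":0,"rz":0},{"jaw":0.2,"dx":0.001,"dy":0.001,"dz":0.09,"rx":0,"ry":0,"rz":0},{"jaw":0.2,"dx":0.001,"dy":0.001,"dz":0.115,"rx":0,"ry":0,"rz":0},{"jaw":0.2,"dx":0.001,"dy":0.001,"dz":0.135,"rx":0,"ry":0,"rz":0},{"jaw":0.2,"dx":0.001,"dy":0.001,"dz":0.14,"rx":0,"ry":0,"rz":0},{"jaw":0.2,"dx":0.001,"dy":0.001,"dz":0.14,"rx":0,"ry":0,"rz":0}]'
python3 - <<'E'
from d import *
s=Cam('scene')
delta((.5344,.1816,.064),down(-11.1))
s.crop('pics/s5.png',300,180,500,350,4)
E
```

```text
clock: 6.12
position: [0.5356, 0.1804, 0.0792]
tcp_rot: [0.774, 0.633, -0.0, 0.001]
force: [0.7, 0.4, -2.1]
grip_width: 0.0298
clock 6.17 pos [0.5359 0.1807 0.0798] d mm [ 0.6 -1.7 15.8] rv [ 0.2  0.1 -0.3] w 0.0302 F [-0.2 -0.1 -3.1] q [ 0.31  0.43  1.79 -0.    0.92  0.51]
```

View pics/s5.png

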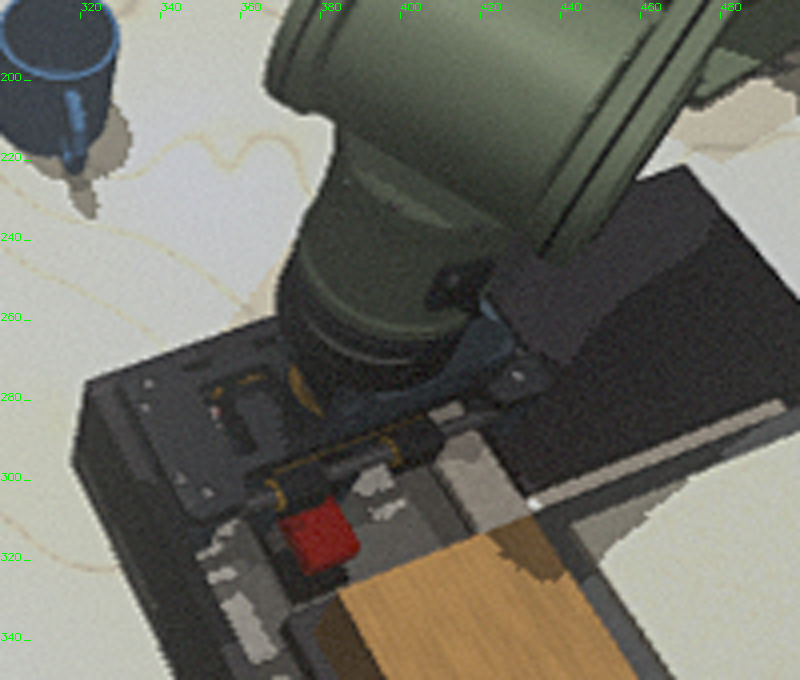

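The stapler is in the compartment at about (378,315), still ~14 mm above the floor. I'll finish in small steps and watch the force.

```bash
python3 -m jog '[{"jaw":0.2,"dx":0,"dy":-0.001,"dz":0.006,"rx":0,"ry":0,"rz":0},{"jaw":0.2,"dx":0,"dy":-0.001,"dz":0.01,"rx":0,"ry":0,"rz":0},{"jaw":0.2,"dx":0,"dy":-0.001,"dz":0.013,"rx":0,"ry":0,"rz":0},{"jaw":0.2,"dx":0,"dy":-0.001,"dz":0.0145,"rx":0,"ry":0,"rz":0},{"jaw":0.2,"dx":0,"dy":-0.001,"dz":0.0145,"rx":0,"ry":0,"rz":0}]'
python3 -c "
from d import *
delta((.5344,.1816,.064),down(-11.1))"
```

```text
clock: 6.8
position: [0.5349, 0.1809, 0.0651]
tcp_rot: [0.774, 0.633, 0.0, 0.002]
force: [0.3, 0.3, -3.1]
grip_width: 0.0298
clock 6.8 pos [0.5349 0.1809 0.0651] d mm [ 0.6 -0.6  1.1] rv [ 0.2  0.1 -0.3] w 0.0298 F [ 0.3  0.3 -3.1] q [ 0.31  0.45  1.81 -0.    0.88  0.51]
```

```bash
python3 -m jog '[{"jaw":0.2,"dx":0,"dy":0,"dz":0.001,"rx":0,"ry":0,"rz":0},{"jaw":0.2,"dx":0,"dy":0,"dz":0.002,"rx":0,"ry":0,"rz":0},{"jaw":0.2,"dx":0,"dy":0,"dz":0.002,"rx":0,"ry":0,"rz":0}]'
```

```text
clock: 7.18
position: [0.5351, 0.1809, 0.0639]
tcp_rot: [0.774, 0.633, 0.001, 0.002]
force: [-1.1, -0.6, 4.5]
grip_width: 0.0299
```

Contact: the force rose from −3.1 to +4.5 N. I'll release and rise.

```bash
python3 -m jog '[{"jaw":0.4,"dx":0,"dy":0,"dz":0,"rx":0,"ry":0,"rz":0},{"jaw":0.5,"dx":0,"dy":0,"dz":0,"rx":0,"ry":0,"rz":0},{"jaw":0.6,"dx":0,"dy":0,"dz":0,"rx":0,"ry":0,"rz":0},{"jaw":0.6,"dx":0,"dy":0,"dz":0,"rx":0,"ry":0,"rz":0},{"jaw":0.6,"dx":0,"dy":0,"dz":-0.03,"rx":0,"ry":0,"rz":0},{"jaw":0.6,"dx":0,"dy":0,"dz":-0.08,"rx":0,"ry":0,"rz":0},{"jaw":0.6,"dx":0,"dy":0,"dz":-0.13,"rx":0,"ry":0,"rz":0},{"jaw":0.6,"dx":0,"dy":0,"dz":-0.15,"rx":0,"ry":0,"rz":0},{"jaw":0.6,"dx":0,"dy":0,"dz":-0.15,"rx":0,"ry":0,"rz":0}]'
python3 - <<'E'
from d import *
s=Cam('scene'); t=Cam('top')
s.crop('pics/s6.png',300,200,500,370,4);t.crop('pics/t6.png',90,160,290,320,4)
E
```

```text
clock: 8.3
position: [0.5355, 0.1815, 0.2156]
tcp_rot: [0.774, 0.633, 0.002, 0.002]
force: [-0.8, 0.6, 0.3]
grip_width: 0.0548
```

View pics/s6.png

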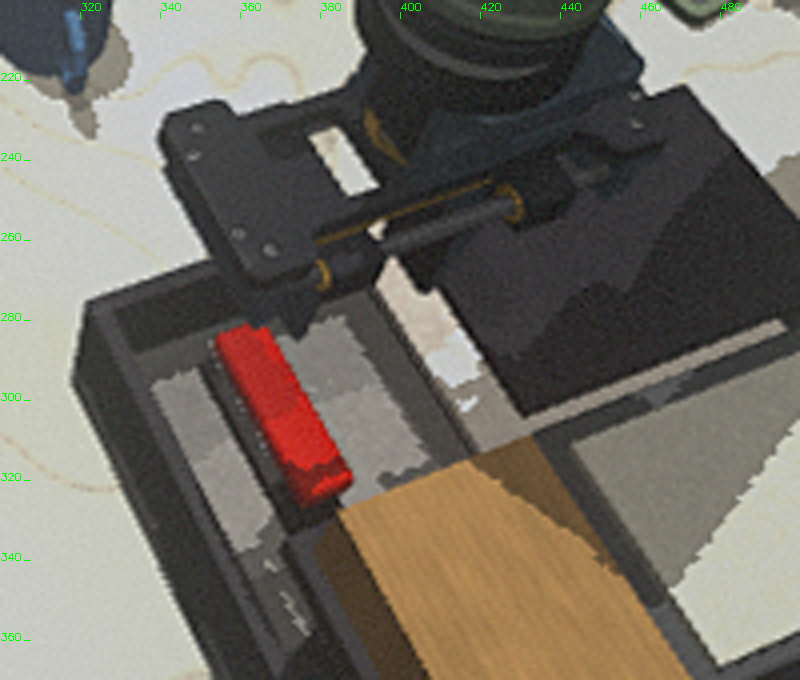

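View pics/t6.png

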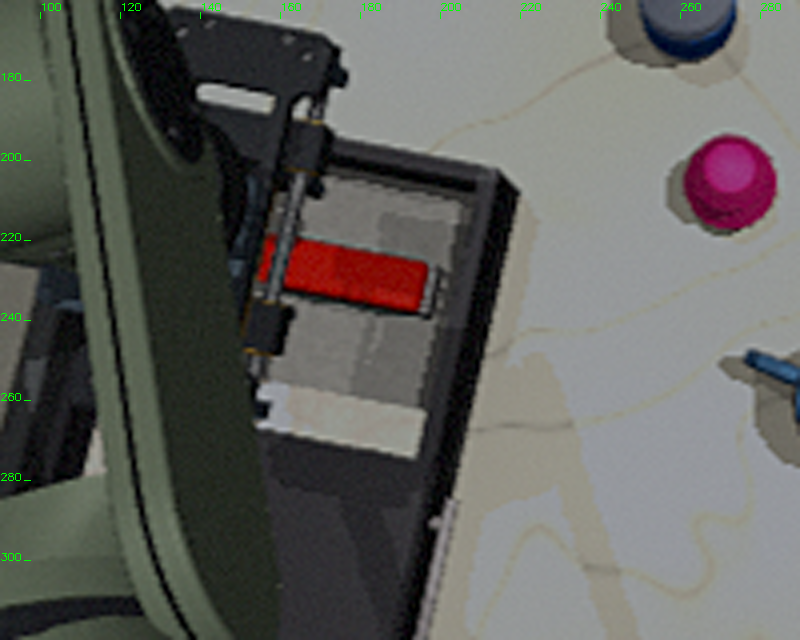

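The stapler stands upright and released inside the compartment, at about (370,305) in scene. Next comes the leaned pose beyond the pull: 42° lean, jaws shut, and a waypoint 95 mm back along the tool axis.

```bash
cat >> d.py <<'E'
from fit import hw
HP=[.5312,.2434,1.3773]
def lean(deg):
    a=np.radians(deg); H=R.from_euler('z',HP[2]).as_matrix()
    z=np.array([np.sin(a),0,-np.cos(a)]); y=np.array([0,-1,0]); return R.from_matrix(H@np.c_[np.cross(y,z),y,z])
def dh(hp,deg,back=0):
    Rt=lean(deg); delta(hw(HP,[hp])[0]-back/1000*Rt.as_matrix()[:,2],Rt)
    st=ctrl.state(); d=st['position']-[HP[0],HP[1],0]; print('TCP hutch mm',np.round(R.from_euler('z',-HP[2]).apply(d)*1000,1))
E
python3 -c "
from d import *
dh((24,107,122),42,95)"
```

```text
clock 8.4 pos [0.534  0.181  0.2128] d mm [  20.4 -121.9   20. ] rv [ 0.2 42.1 -0.3] w 0.0546 F [-0.8 -0.2 -0.5] q [ 0.31  0.31  1.61 -0.    1.22  0.51]
TCP hutch mm [-60.7 -14.8 212.8]
```

```bash
python3 -m jog '[{"jaw":0.2,"dx":0,"dy":-0.01,"dz":0,"rx":0,"ry":5,"rz":0},{"jaw":0,"dx":0.003,"dy":-0.03,"dz":0,"rx":0,"ry":12,"rz":0},{"jaw":0,"dx":0.007,"dy":-0.05,"dz":0.005,"rx":0,"ry":19,"rz":0},{"jaw":0,"dx":0.01,"dy":-0.07,"dz":0.01,"rx":0,"ry":26,"rz":0},{"jaw":0,"dx":0.015,"dy":-0.09,"dz":0.015,"rx":0,"ry":33,"rz":0},{"jaw":0,"dx":0.02,"dy":-0.11,"dz":0.02,"rx":0,"ry":39,"rz":0},{"jaw":0,"dx":0.02,"dy":-0.122,"dz":0.02,"rx":0,"ry":42,"rz":0},{"jaw":0,"dx":0.02,"dy":-0.122,"dz":0.02,"rx":0,"ry":42,"rz":0},{"jaw":0,"dx":0.02,"dy":-0.122,"dz":0.02,"rx":0,"ry":42,"rz":0}]'
python3 - <<'E'
from d import *
dh((24,107,122),42,95)
s=Cam('scene'); t=Cam('top')
s.crop('pics/s7.png',300,140,560,330,3);t.crop('pics/t7.png',20,150,280,350,3)
E
```

```text
clock: 9.52
position: [0.419, 0.2246, 0.1923]
tcp_rot: [0.723, 0.592, 0.277, -0.225]
force: [-0.1, -0.2, 0.5]
grip_width: 0.0005
clock 9.53 pos [0.419  0.2246 0.1923] d mm [ 0.5 -0.5  0. ] rv [ 0.3  0.2 -0.2] w 0.0005 F [-0.1 -0.2  0.5] q [ 0.    0.13  2.16  0.94  0.94 -0.41]
TCP hutch mm [-40.  106.5 192.3]
```

View pics/s7.png

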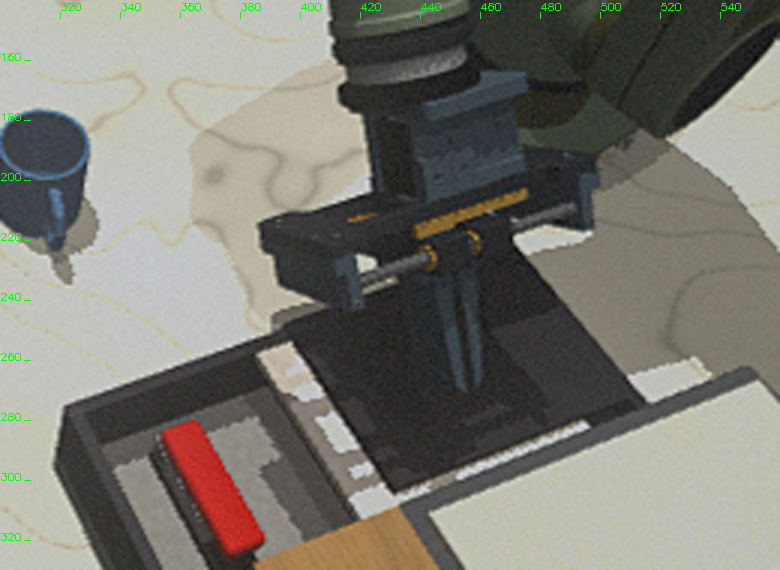

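View pics/t7.png

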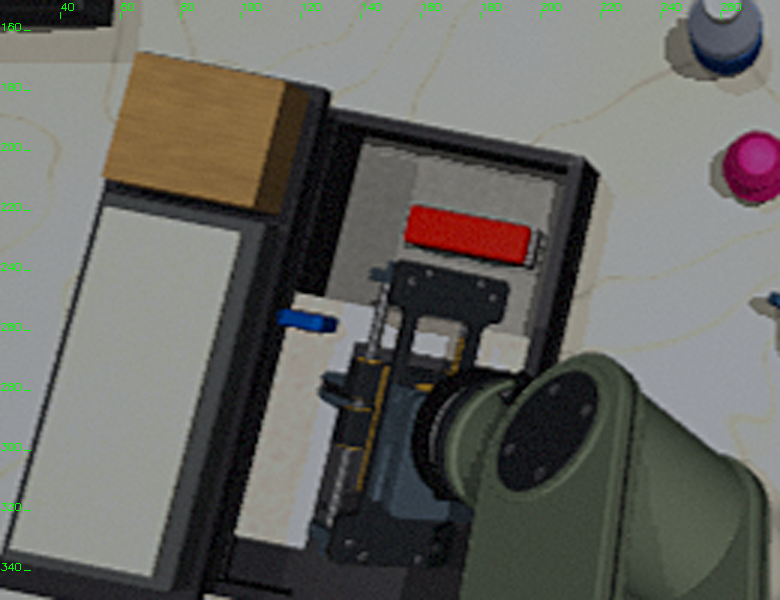

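The fingers are shut, about 35 mm beyond the pull along +y, and leaned as planned. The pull is at about (127,256) in top. I'll insert 95 mm along the tool axis.

```bash
python3 -m jog '[{"jaw":0,"dx":0,"dy":0,"dz":0.02,"rx":0,"ry":0,"rz":0},{"jaw":0,"dx":0,"dy":0,"dz":0.045,"rx":0,"ry":0,"rz":0},{"jaw":0,"dx":0,"dy":0,"dz":0.07,"rx":0,"ry":0,"rz":0},{"jaw":0,"dx":0,"dy":0,"dz":0.088,"rx":0,"ry":0,"rz":0},{"jaw":0,"dx":0,"dy":0,"dz":0.095,"rx":0,"ry":0,"rz":0},{"jaw":0,"dx":0,"dy":0,"dz":0.095,"rx":0,"ry":0,"rz":0}]'
python3 - <<'E'
from d import *
dh((24,107,122),42)
s=Cam('scene'); t=Cam('top')
s.crop('pics/s8.png',340,140,560,330,3);t.crop('pics/t8.png',60,200,220,350,5)
E
```

```text
clock: 10.38
position: [0.4321, 0.2873, 0.1219]
tcp_rot: [0.722, 0.592, 0.277, -0.225]
force: [0.1, 0.4, -0.7]
grip_width: 0.0003
clock 10.38 pos [0.4321 0.2873 0.1219] d mm [ 0.  -1.3 -0. ] rv [ 0.3  0.2 -0.1] w 0.0003 F [ 0.1  0.4 -0.7] q [ 0.16  0.28  2.21  1.17  0.75 -0.58]
TCP hutch mm [ 24.  105.7 121.9]
```

View pics/t8.png

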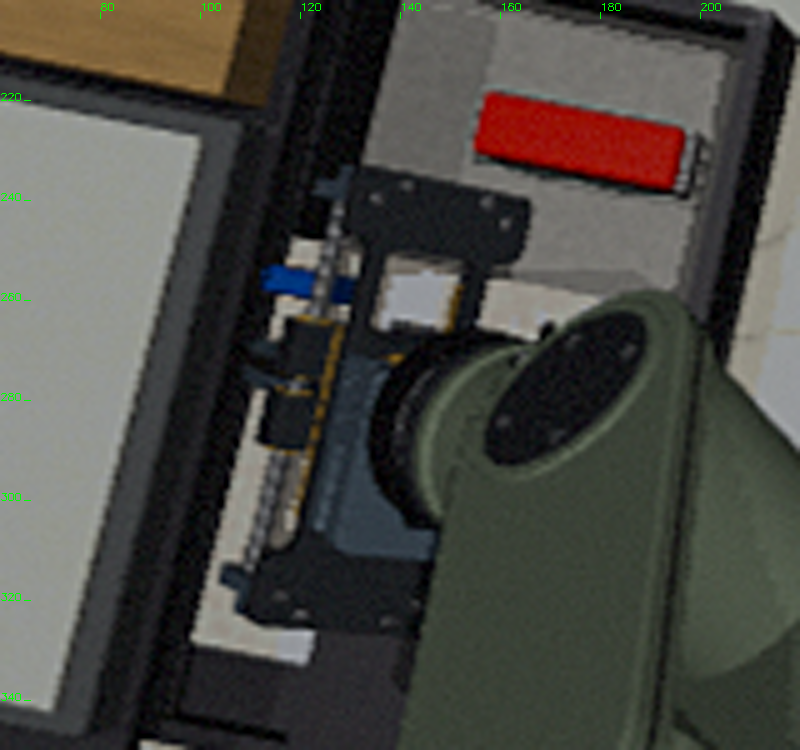

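View pics/s8.png

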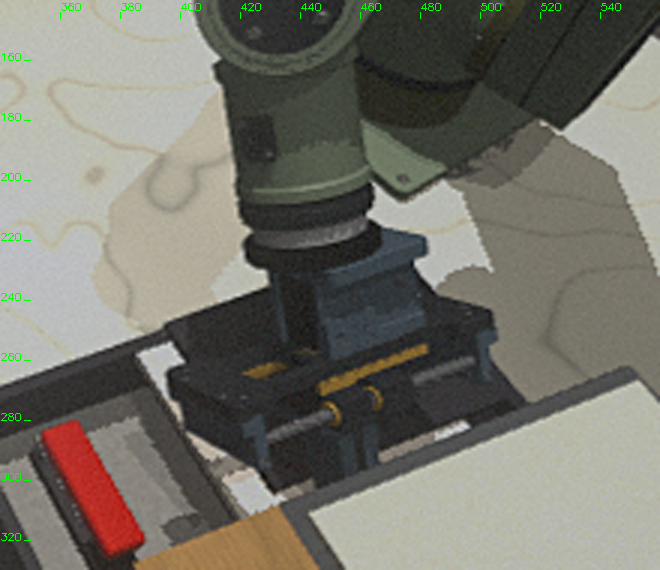

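The fingers are clear behind the pull (blue at about (122,257) in top), and the gripper body is well clear of the shelf edge. I'll push along tool +y (hutch −y), gently at first.

```bash
python3 -m jog '[{"jaw":0,"dx":0,"dy":0.006,"dz":0,"rx":0,"ry":0,"rz":0},{"jaw":0,"dx":0,"dy":0.012,"dz":0,"rx":0,"ry":0,"rz":0},{"jaw":0,"dx":0,"dy":0.018,"dz":0,"rx":0,"ry":0,"rz":0},{"jaw":0,"dx":0,"dy":0.024,"dz":0,"rx":0,"ry":0,"rz":0},{"jaw":0,"dx":0,"dy":0.032,"dz":0,"rx":0,"ry":0,"rz":0},{"jaw":0,"dx":0,"dy":0.042,"dz":0,"rx":0,"ry":0,"rz":0},{"jaw":0,"dx":0,"dy":0.052,"dz":0,"rx":0,"ry":0,"rz":0},{"jaw":0,"dx":0,"dy":0.06,"dz":0,"rx":0,"ry":0,"rz":0}]'
python3 - <<'E'
from d import *
dh((24,-30,122),42)
t=Cam('top'); t.crop('pics/t9.png',60,170,220,320,5)
E
```

```text
clock: 11.48
position: [0.4918, 0.2749, 0.1225]
tcp_rot: [0.722, 0.592, 0.277, -0.225]
force: [-2.9, -0.3, 2.0]
grip_width: 0.0006
clock 11.47 pos [0.4918 0.2749 0.1225] d mm [ 0.3 74.7  1.3] rv [ 0.4  0.1 -0.1] w 0.0006 F [-2.9 -0.3  2. ] q [ 0.11  0.34  2.09  1.09  0.79 -0.53]
TCP hutch mm [ 23.3  44.7 122.5]
```

View pics/t9.png

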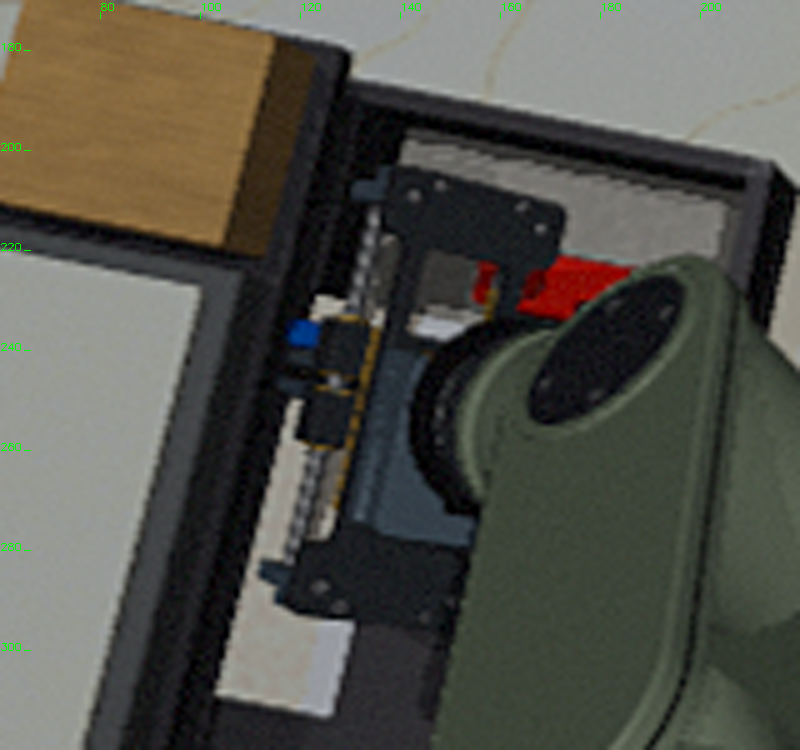

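The door follows: the pull has moved to about (118,236), with ~3 N push force. Continuing.

```bash
python3 -m jog '[{"jaw":0,"dx":0,"dy":0.01,"dz":0,"rx":0,"ry":0,"rz":0},{"jaw":0,"dx":0,"dy":0.02,"dz":0,"rx":0,"ry":0,"rz":0},{"jaw":0,"dx":0,"dy":0.03,"dz":0.001,"rx":0,"ry":0,"rz":0},{"jaw":0,"dx":0,"dy":0.04,"dz":0.001,"rx":0,"ry":0,"rz":0},{"jaw":0,"dx":0,"dy":0.05,"dz":0.001,"rx":0,"ry":0,"rz":0},{"jaw":0,"dx":0,"dy":0.06,"dz":0.001,"rx":0,"ry":0,"rz":0},{"jaw":0,"dx":0,"dy":0.068,"dz":0.001,"rx":0,"ry":0,"rz":0},{"jaw":0,"dx":0,"dy":0.074,"dz":0.001,"rx":0,"ry":0,"rz":0},{"jaw":0,"dx":0,"dy":0.074,"dz":0.001,"rx":0,"ry":0,"rz":0}]'
python3 - <<'E'
from d import *
dh((24,-44,122),42)
t=Cam('top'); t.crop('pics/t10.png',60,150,220,300,5)
E
```

```text
clock: 12.65
position: [0.5669, 0.2603, 0.1223]
tcp_rot: [0.723, 0.592, 0.279, -0.224]
force: [-0.2, 0.5, -0.5]
grip_width: 0.0006
clock 12.65 pos [0.5669 0.2603 0.1223] d mm [ 0.2 12.2  0.7] rv [ 0.6  0.2 -0.1] w 0.0006 F [-0.2  0.5 -0.5] q [ 0.07  0.43  1.93  1.02  0.85 -0.46]
TCP hutch mm [ 23.5 -31.8 122.3]
```

View pics/t10.png

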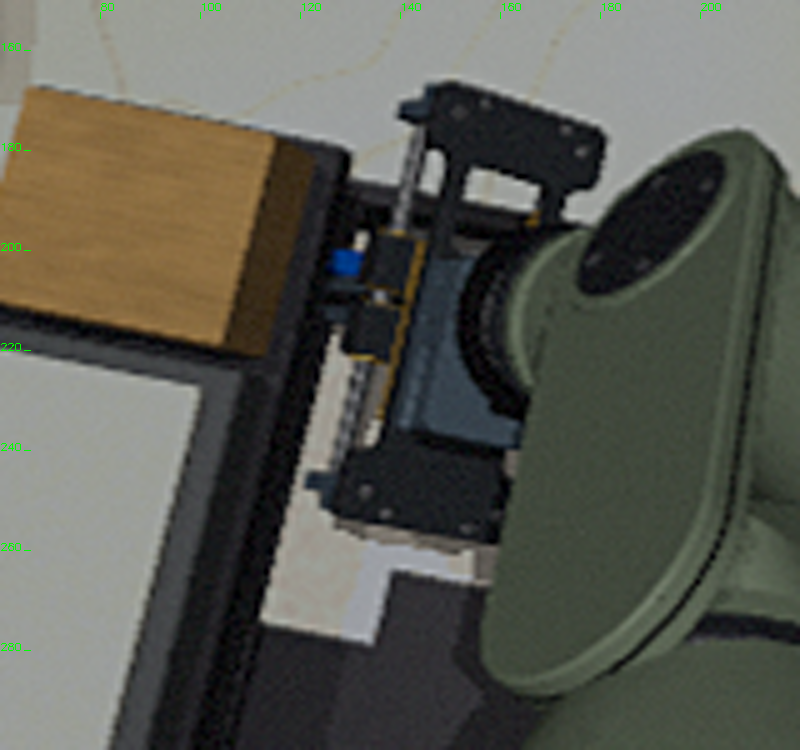

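```bash
python3 -m jog '[{"jaw":0,"dx":0,"dy":0.002,"dz":0,"rx":0,"ry":0,"rz":0},{"jaw":0,"dx":0,"dy":0.004,"dz":0,"rx":0,"ry":0,"rz":0},{"jaw":0,"dx":0,"dy":0.006,"dz":0,"rx":0,"ry":0,"rz":0},{"jaw":0,"dx":0,"dy":0.008,"dz":0,"rx":0,"ry":0,"rz":0},{"jaw":0,"dx":0,"dy":0.009,"dz":0,"rx":0,"ry":0,"rz":0}]'
python3 -c "
from d import *
dh((24,-44,122),42)"
```

```text
clock: 13.32
position: [0.5758, 0.2586, 0.1225]
tcp_rot: [0.723, 0.591, 0.279, -0.224]
force: [-2.3, -0.5, -0.0]
grip_width: 0.0005
clock 13.32 pos [0.5758 0.2586 0.1225] d mm [0.1 3.2 0.8] rv [ 0.6  0.1 -0.1] w 0.0005 F [-2.3 -0.5 -0. ] q [ 0.07  0.44  1.91  1.01  0.86 -0.45]
TCP hutch mm [ 23.5 -40.8 122.5]
```

Still at sliding friction (2.3 N), so it hasn't reached the stop yet. Continuing in 1 mm steps.

```bash
python3 -m jog '[{"jaw":0,"dx":0,"dy":0.001,"dz":0,"rx":0,"ry":0,"rz":0},{"jaw":0,"dx":0,"dy":0.002,"dz":0,"rx":0,"ry":0,"rz":0},{"jaw":0,"dx":0,"dy":0.003,"dz":0,"rx":0,"ry":0,"rz":0},{"jaw":0,"dx":0,"dy":0.004,"dz":0,"rx":0,"ry":0,"rz":0},{"jaw":0,"dx":0,"dy":0.005,"dz":0,"rx":0,"ry":0,"rz":0}]'
python3 -c "
from d import *
dh((24,-44,122),42)"
```

```text
clock: 13.95
position: [0.5807, 0.2576, 0.1225]
tcp_rot: [0.723, 0.591, 0.279, -0.224]
force: [-3.4, 0.6, -0.7]
grip_width: 0.0005
clock 13.95 pos [0.5807 0.2576 0.1225] d mm [ 0.1 -1.8  0.8] rv [ 0.6  0.1 -0.1] w 0.0005 F [-3.4  0.6 -0.7] q [ 0.06  0.45  1.9   1.01  0.87 -0.45]
TCP hutch mm [ 23.4 -45.8 122.5]
```

```bash
python3 -m jog '[{"jaw":0,"dx":0,"dy":0.001,"dz":0,"rx":0,"ry":0,"rz":0},{"jaw":0,"dx":0,"dy":0.002,"dz":0,"rx":0,"ry":0,"rz":0},{"jaw":0,"dx":0,"dy":0.003,"dz":0,"rx":0,"ry":0,"rz":0}]'
python3 - <<'E'
from d import *
dh((24,-48,122),42)
t=Cam('top'); t.crop('pics/t11.png',60,150,220,300,5)
E
```

```text
clock: 14.32
position: [0.581, 0.2576, 0.1224]
tcp_rot: [0.722, 0.592, 0.277, -0.226]
force: [-10.1, -0.8, 5.8]
grip_width: 0.0004
clock 14.32 pos [0.581  0.2576 0.1224] d mm [0.1 1.8 0.7] rv [ 0.2  0.1 -0.1] w 0.0004 F [-10.1  -0.8   5.8] q [ 0.06  0.45  1.89  1.    0.87 -0.44]
TCP hutch mm [ 23.5 -46.2 122.4]
```

View pics/t11.png

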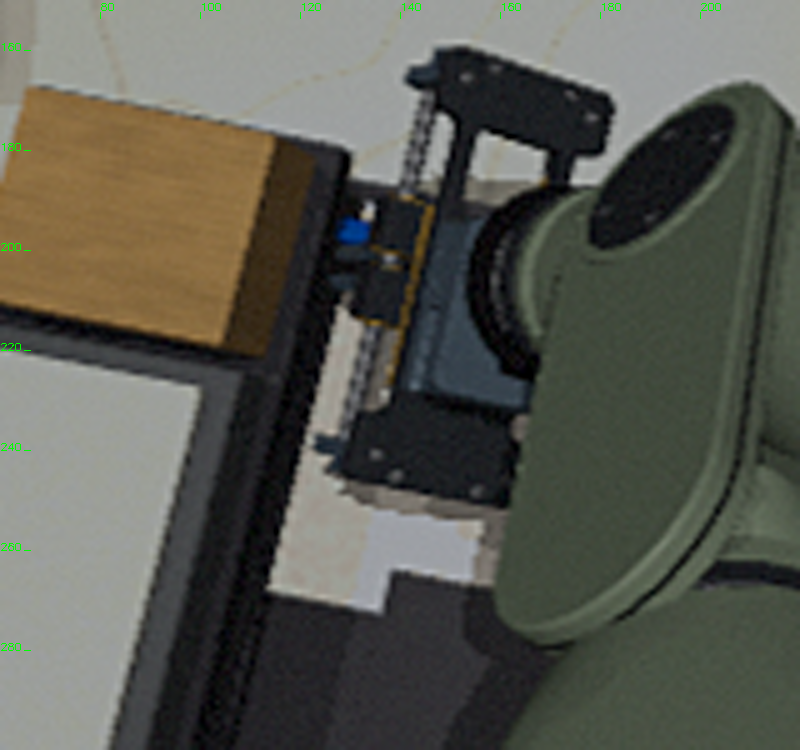

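The motion stopped at y = −46 and force rose to 10 N, so the door is at the end frame. I'll back off along the track, then withdraw along the tool axis.

```bash
python3 -m jog '[{"jaw":0,"dx":0,"dy":0.001,"dz":0,"rx":0,"ry":0,"rz":0},{"jaw":0,"dx":0,"dy":-0.008,"dz":0,"rx":0,"ry":0,"rz":0},{"jaw":0,"dx":0,"dy":-0.02,"dz":0,"rx":0,"ry":0,"rz":0},{"jaw":0,"dx":0,"dy":-0.025,"dz":-0.02,"rx":0,"ry":0,"rz":0},{"jaw":0,"dx":0,"dy":-0.025,"dz":-0.07,"rx":0,"ry":0,"rz":0},{"jaw":0,"dx":0,"dy":-0.025,"dz":-0.13,"rx":0,"ry":0,"rz":0},{"jaw":0,"dx":0,"dy":-0.025,"dz":-0.19,"rx":0,"ry":0,"rz":0},{"jaw":0,"dx":0,"dy":-0.025,"dz":-0.24,"rx":0,"ry":0,"rz":0},{"jaw":0,"dx":0,"dy":-0.025,"dz":-0.25,"rx":0,"ry":0,"rz":0},{"jaw":0,"dx":0,"dy":-0.025,"dz":-0.25,"rx":0,"ry":0,"rz":0}]'
python3 - <<'E'
from d import *
dh((24,-48,122),42)
s=Cam('scene'); t=Cam('top'); t.crop('pics/t12.png',60,160,220,310,5)
cv2.imwrite('pics/s12.png',s.im);cv2.imwrite('pics/t12f.png',t.im)
E
```

```text
clock: 15.62
position: [0.5231, 0.0984, 0.3087]
tcp_rot: [0.722, 0.592, 0.277, -0.225]
force: [-0.2, 0.7, 0.6]
grip_width: 0.0004
clock 15.62 pos [0.5231 0.0984 0.3087] d mm [  0.4  26.6 251.2] rv [ 0.3  0.1 -0.1] w 0.0004 F [-0.2  0.7  0.6] q [-0.26  0.19  1.74  0.75  1.34 -0.29]
TCP hutch mm [-143.8  -19.9  308.7]
```

View pics/t12.png

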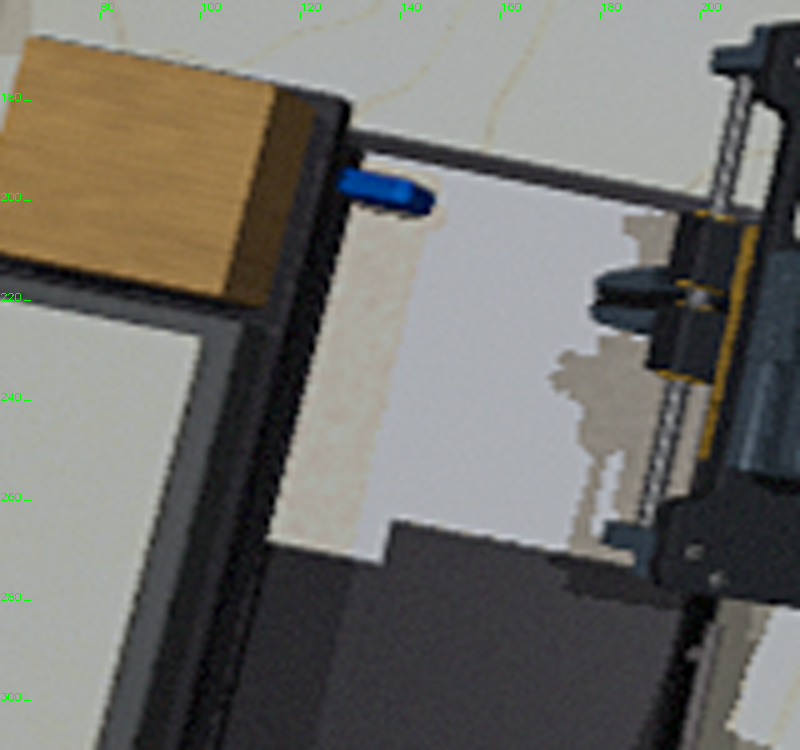

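View pics/s12.png

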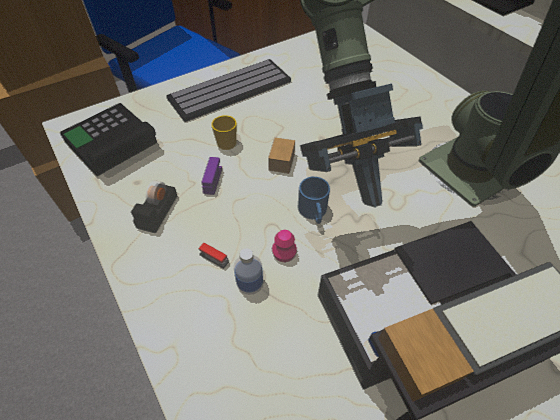

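The door is shut against the end frame, with its leading edge running from about (133,190) to (188,202). The arm is clear and the bystanders haven't moved. One numeric check of the edge and pull.

Run:
```python
from d import *
t=Cam('top')
def H(uv,z): 
    return np.round(R.from_euler('z',-HP[2]).apply(t.back(uv,z)-[HP[0],HP[1],0])*1000,1)
px=lambda x,y:(60+x/5,160+y/5)
print('edge',H([px(370,153),px(480,176),px(600,203)],.095))
print('pull top',H([px(345,167),px(435,193),px(340,190),px(425,212)],.133))
# image change of bystanders
a=cv2.imread('pics/top0.png'); b=t.im
d=cv2.absdiff(a,b).max(2)
for n,(u,v) in dict(sanit=(262,158),mug=(303,260),toy=(272,205),carton=(381,270),cup=(443,228)).items(): print(n,int(np.percentile(d[v-14:v+14,u-14:u+14],95)))
```

```text
edge [[ 44.5 -78.6  95. ]
 [ -7.2 -77.7  95. ]
 [-63.8 -75.9  95. ]]
pull top [[ 39.8 -65.8 133. ]
 [ -1.6 -62.  133. ]
 [ 39.4 -55.4 133. ]
 [  0.7 -52.9 133. ]]
sanit 28
mug 75
toy 138
carton 67
cup 28
```

Run:
```python
from d import *
s=Cam('scene'); s.crop('pics/s13.png',310,220,460,370,5)
t=Cam('top')
for c in (s,t): print(c.proj(hw(HP,[(-130,-80,95),(-60,-80,95),(0,-80,95),(-130,-90,95),(0,-90,95),(-60,-75,95)])).round(1).tolist())
a=cv2.imread('pics/scene0.png')
for n,(x0,y0,x1,y1) in dict(sanit=(228,245,268,295),mug=(295,172,334,224),toy=(270,228,300,264),carton=(264,135,298,175),cup=(208,110,240,152)).items():
    tp=a[y0:y1,x0:x1]; r=cv2.matchTemplate(s.im[y0-15:y1+15,x0-15:x1+15],tp,cv2.TM_CCOEFF_NORMED); _,m,_,l=cv2.minMaxLoc(r); print(n,round(m,2),(l[0]-15,l[1]-15))
```

```text
[[328.1, 278.0], [343.9, 308.4], [358.8, 337.1], [323.6, 279.6], [353.9, 339.0], [346.2, 307.5]]
[[208.7, 204.3], [178.8, 198.6], [153.1, 193.6], [209.6, 200.1], [154.2, 189.4], [178.3, 200.7]]
sanit 1.0 (0, 0)
mug 0.97 (0, 0)
toy 1.0 (0, 0)
carton 1.0 (0, 0)
cup 1.0 (0, 0)
```

View pics/t12f.png

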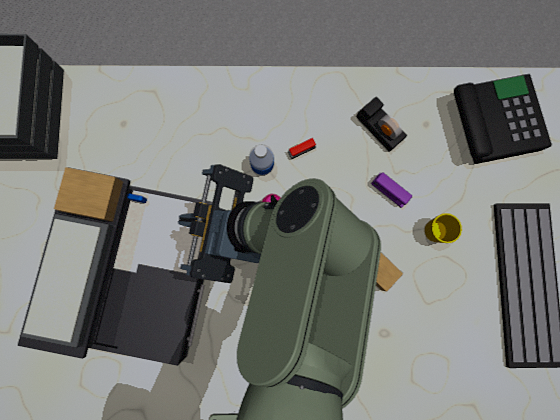

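View pics/s13.png

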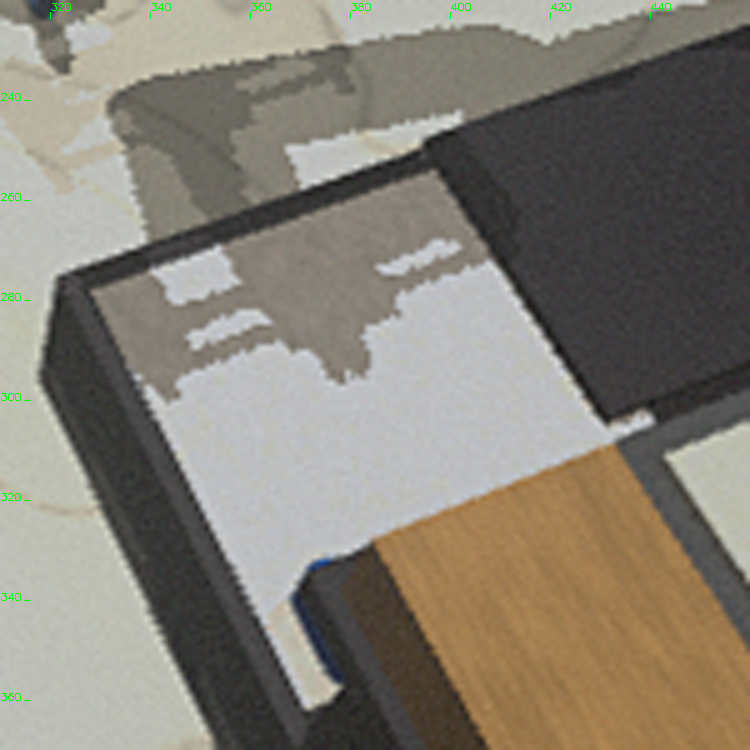

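The scene crop shows the white door's corner at (328,278), exactly where a closed door should project, and flush with the frame. All five bystanders match at zero pixel shift. Handing in.

```bash
python3 -c "
from bench import ticket,ctrl
print(ctrl.state()['force'],ctrl.state()['clock']); print(ticket.sign_off())"
```

```text
[ 0.42985223 -0.34301372 -0.81084606] 15.875
the job is handed in; nothing more can be done
None
```

I put the red stapler upright in the hutch compartment and closed the white door, then handed the job in at about 16 s. No verdict is reported.

- **Stapler:** I set it down until I felt floor contact, when the vertical force went from −3 to +4.5 N, then released it. Both cameras showed it upright inside the walls. The shut door now hides it, so I could not check it again after closing.
- **Door:** I pushed it by the blue pull with shut fingers at a 42° lean, until motion stopped and the push force rose from about 3 to 10 N. In the scene camera the door's corner is at (328, 278), where a closed door should appear. The top view put the edge 1 to 4 mm short of that. I trusted the stop and the scene view, because my top-view fit was off by about 1 px (roughly 2 mm).
- **Other things:** All five bystanders showed no shift in the scene camera. A top-view comparison of their surroundings differed for the mug, toy and carton; the picture shows the arm covering that area.
- **Robot:** The arm finished clear of everything, with force readings below 1 N.

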